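Tip the rinsed sample cylinders into the drying box and shut it

ROBOT

A 7-joint arm with a two-finger parallel gripper is mounted at the origin on the work surface. World frame = base frame: x ahead of the robot, y to its left, z up, the work surface at z = 0. Lengths are in m, angles in rad, forces in N, time in s.
With the tool pointing down it reaches from about 0.4 to 0.85 m from the base axis. Payload 10.4 kg.
Tool frame: the origin (TCP) lies between the finger pads; the fingertips stand r.nose_length ahead of it and the grasp point (between the pads) lies 6 mm ahead of it (r.nose_length is the distance from the TCP to the fingertips, in m); z points along the fingers, x is the direction in which the jaws open and shut, and the axes are right-handed (so a half turn about z gives the same grasp; the last joint's range is limited). The gripper opens to 87 mm and grips with 3 to 60 N. Pads are 19 mm wide; open, the fingers measure 117 mm over their backs; the gripper's body (75 mm by 190 mm) begins 51 mm behind the grasp point.
Start: joints at [1.127, 0.332, -0.065, 1.46, 0.022, 1.35, -0.088], TCP at [0.255, -0.57, 0.248] pointing down, gripper open.
Joint ranges: [-2.6, 2.6], [-0.5, 2.12], [-1.47, 1.34], [0.16, 2.42], [-1.27, 4.41], [0.06, 2.06], [-2.6, 2.6]. Speed limits (rad/s): [2.22, 2.22, 2.79, 2.79, 3.14, 3.14, 3.14].

INTERFACE

Orientations are given as a unit quaternion [x, y, z, w].
In Python, from bench import r gives the robot as it stands. The module is installed in compiled form; this text tells all that it offers.
- The arm moves only by the shell command python3 -m creep 'ROWS' [OPENING] [FORCE]. ROWS is JSON, a list of rows, each an object of numbers: "x", "y", "z": the shift along the world's x, y, z in m; "spin": the turn about the world's z in degrees. In form: [{"x": .., "y": .., "z": .., "spin": ..}, ...]. A call has 1 to 12 rows; each row is the pose to reach, as a shift and turn from the pose commanded when the call began; what a row does not reach only later rows make up. A row lasts 1/8 s, in which the tool goes at most 62.5 mm and 10.7 degrees, less where a joint would pass 70% of its speed; a pose out of reach is approached as far as the arm can. A call with a gripper value outside its range is refused whole. OPENING is the finger opening in m, from 0 to 0.087, set as the call begins (- or left out, the last holds). The fingers move at their own pace and stop on an object; FORCE is the grip in N (left out, the last holds). Time passes only in rows, so rows that repeat a pose let the fingers close. It gives the time, the measured TCP pose, the force and the opening at its end, in the units of the state.
- r.read_state(): the state, without advancing time (a new reading comes with each control period).
- r.camera(name): name is "scene" or "top" or "wrist"; returns a dict with "pixels" (400x640x3 uint8, blue, green, red), "z_map" (400x640 float32, m along the optical axis (not along the pixel's ray), 0 where there is no reading), "K" (3x3 intrinsics, pixels), "R" (3x3) and "t" (3): a world point X has camera coordinates R X + t. Camera axes: x right, y down, z forward; pixel columns grow to the right and rows downward; lengths in m; the calibration is good to about 2 mm. The wrist camera is an equidistant fisheye: a pixel r from the principal point sees the ray r / f radians off the axis. A picture is of the moment at which its call begins.
- r.close_job(): hands the job in, once; it reports no verdict.
The state is a dict: "time": time; "joint_positions": joint angles; "joint_vel": joint speeds; "joint_torque": joint torques, N m; "ee_pos": TCP position; "eef_rot": TCP orientation; "ft_force": force on the tool from outside, world axes, zero at the start; "torque": the same for the moment, N m; "width": finger opening in m.
Only numpy, scipy, OpenCV 4.12 (cv2) and the standard library are available. Lean on these libraries where they do the work, as an engineer would, in place of code of your own. Each camera call takes 0.05 s, during which the arm holds its last target. There are 200 camera calls.

TASK

Lift the mesh rinse basket by its handle and, low over the open drying box, tip it forward over its spout so that all three steel sample cylinders roll out into the box, without touching the cylinders themselves. Stand the empty basket upright back in its drain tray, then shut the box's lid fully, leaving the other things on the table where they are.

Things in the scene. Friction and masses are not known exactly. Their poses are not given: they have to be found in the camera images.
- basket: Steel mesh basket, 0.25 kg: x -67 to +85 (spout), 83 mm wide, walls 60 mm high. Origin on its underside, z up. Inside 75 mm wide; floor 4 mm up, flat from x=-63 to 40, then rising at 20 degrees to the spout at x=85, where the end wall is notched away between 45 mm cheeks. The cylinders lie across it (along y) and roll out over the spout when it is tipped nose-down well over 20 degrees (40 to 50 is plenty).
- basket_grip (a point): Centre of the black grip bar of the basket, at x=-12, y=0, z=115 mm in the basket's frame. The bar runs along the basket's y, 79 mm long, 18 mm thick (x), 28 mm high (z), carried by thin posts at its two ends; pinch it across its thickness, closing along the basket's x. Free space around and 60 mm below it.
- basket_lip (a point): Middle of the upper edge of the basket's spout, at x=85, y=0, z=20 mm in the basket's frame.
- cylinder0: Steel sample cylinder, 32 mm diameter, 70 mm long, 0.09 kg; origin at its centre, its y axis is the cylinder's axis. Starts lying in the basket. All three are alike.
- cylinder1: Steel sample cylinder, 32 mm diameter, 70 mm long, 0.09 kg; origin at its centre, its y axis is the cylinder's axis. Starts lying in the basket. All three are alike.
- cylinder2: Steel sample cylinder, 32 mm diameter, 70 mm long, 0.09 kg; origin at its centre, its y axis is the cylinder's axis. Starts lying in the basket. All three are alike.
- drain_tray: Fixed shallow white tray, 220 (x) x 160 (y) x 14 mm, walls and floor 5 mm thick; origin at the centre of its underside. The basket starts standing in it (basket origin 5 mm above the tray's origin) with its spout roughly towards the tray's +x, and goes back in it, standing flat on the tray's floor.
- dry_box: Fixed open-topped aluminium drying box, 160 (x) x 200 (y) x 80 mm high, walls and floor 5 mm; origin at the centre of its underside, z up. Its lid is hinged along its +x rim (the far side from the robot). The drain tray stands on its +y side.
- lid (a joint): Angle of the drying box's lid, rad: 0 fully shut, 1.57 upright, 1.9 fully open. It starts standing open. The hinge is stiff: the lid stays at any angle and needs about 1 to 3 N at its free edge to move.
- lid_hinge (a point): Middle of the lid's hinge line, over the +x rim of the box at x=80, y=0, z=80.5 mm in the box's frame; the axis runs along the box's y. The lid is a plate 160 mm long from the hinge, 200 mm wide, 6 mm thick, with a 16 mm long, 70 mm wide tab in the middle of its free edge.
- lid_edge (a point): Middle of the lid's free edge (at the root of its tab), on its outer face: the face that is on top when shut and faces away from the robot when open.
- beaker: Glass beaker, 68 mm wide, 85 mm tall, beyond the tray and box or to the right; bystander. Origin at its underside.
- bottle: Amber bottle, 68 mm wide, 150 mm tall, to the left; bystander. Origin at its underside.
- jar: White jar, 70 mm wide, 80 mm tall, to the right or beyond the tray and box; bystander. Origin at its underside.
- wrench: Wrench, 150 mm long, lying beyond the box; bystander.
- brush: Brush, 160 mm long, lying to the left; bystander.
- spatula: Spatula, 170 mm long, lying to the right; bystander.
Things that resemble listed ones, but are neither listed nor needed, are in the scene too. Leave any blue look-alike of the cylinder2 alone.

How it is judged:
On the way, in this order (a step that is already met when the one before it is completed fails the run):
1. the basket is lifted clear of its tray (its underside 50 mm or more above the table) with all three cylinders in it (x of cylinder0 in the frame of basket between -0.07 and 0.07 m and y of cylinder0 in the frame of basket between -0.04 and 0.04 m and z of cylinder0 in the frame of basket between 0 and 0.05 m and x of cylinder1 in the frame of basket between -0.07 and 0.07 m and y of cylinder1 in the frame of basket between -0.04 and 0.04 m and z of cylinder1 in the frame of basket between 0 and 0.05 m and x of cylinder2 in the frame of basket between -0.07 and 0.07 m and y of cylinder2 in the frame of basket between -0.04 and 0.04 m and z of cylinder2 in the frame of basket between 0 and 0.05 m and height (world z) of basket above 0.05 m), for 0.1 s.
2. all three cylinders are in the drying box (x of cylinder0 in the frame of dry_box between -0.078 and 0.078 m and y of cylinder0 in the frame of dry_box between -0.098 and 0.098 m and z of cylinder0 in the frame of dry_box between 0.005 and 0.065 m and x of cylinder1 in the frame of dry_box between -0.078 and 0.078 m and y of cylinder1 in the frame of dry_box between -0.098 and 0.098 m and z of cylinder1 in the frame of dry_box between 0.005 and 0.065 m and x of cylinder2 in the frame of dry_box between -0.078 and 0.078 m and y of cylinder2 in the frame of dry_box between -0.098 and 0.098 m and z of cylinder2 in the frame of dry_box between 0.005 and 0.065 m), for 0.2 s.
At the end, for the whole second after the job is handed in: All three cylinders lie inside the drying box, its lid is shut to within 0.05 rad, and the basket stands at rest on the drain tray's floor, upright within 0.08 rad, its origin within 70 mm of the tray's centre along each tray axis and no more than 9 mm above the tray's origin (all of step 2 and x of basket in the frame of drain_tray between -0.07 and 0.07 m and y of basket in the frame of drain_tray between -0.07 and 0.07 m and z of basket in the frame of drain_tray below 0.009 m and angle between basket's own z axis and vertical below 0.08 rad and linear speed of basket below 0.02 m/s and value of joint lid below 0.05 rad); the robot touches nothing.
It fails at once if the gripper touches a cylinder (contact force between the fingers and cylinder0 above 0.5 N or contact force between the fingers and cylinder1 above 0.5 N or contact force between the fingers and cylinder2 above 0.5 N).
It fails at once if a cylinder falls hard (over 2.2 m/s, a drop of about 25 cm) (linear speed of any of cylinder0, cylinder1, cylinder2 above 2.2 m/s).
It fails at once if the basket is tipped sideways or backwards by more than 0.65 rad instead of over its spout (angle between basket's own y axis and vertical below 0.92 rad or angle between basket's own y axis and vertical above 2.22 rad or angle between basket's own x axis and vertical below 0.92 rad).
It fails at once if a bystander is moved by more than 40 mm (distance of any of beaker, bottle, jar, wrench, brush, spatula from where it was at the start of the episode above 0.04 m).
It also fails if it takes over 69 s, if anything falls off the work surface, if the arm or the gripper's body presses on something with over 40 N, if the wrist force passes 120 N, or if a joint passes its speed limit or range.

## Working session

There is one attempt and no reset: what is moved stays moved. The work goes in short steps, Python scripts to look and compute and a shell command to move; the robot and the scene stay as the last step left them, time stands still between calls to the robot, and variables do not carry over. Pictures are saved under pics/ and viewed, about 8 in all and at most 12, crops included, and the job is handed in when it is done.

```bash
mkdir -p pics
cat > h.py <<'E'
import numpy as np, cv2
from bench import r
def cloud(c):
    z=c["z_map"]; v,u=np.mgrid[:z.shape[0],:z.shape[1]]; K=c["K"]
    P=np.stack([(u-K[0,2])/K[0,0]*z,(v-K[1,2])/K[1,1]*z,z],-1)
    W=(P-c["t"])@c["R"]; W[z==0]=np.nan
    return W
E
python3 - <<'E'
from h import *
print(r.nose_length,r.read_state())
for n in("scene","top"):
    c=r.camera(n); cv2.imwrite(f"pics/{n}0.png",c["pixels"]); np.savez(f"{n}0.npz",**c); print(c["R"],c["t"],c["K"])
E
```

```text
0.025 {'time': 0.0, 'joint_positions': array([ 1.12737102,  0.33284413, -0.06469424,  1.46095795,  0.02164119,
        1.34993914, -0.08847128]), 'joint_vel': array([ 5.41380609e-04,  7.37534193e-04, -1.28593671e-03,  5.89072162e-05,
        6.25687062e-06, -1.14116108e-03,  9.33512334e-04]), 'joint_torque': array([-8.51770474e-04, -6.23252606e+01,  2.40610231e-02, -3.89899206e+01,
       -6.15008874e-02,  3.98011459e-02,  2.14385891e-04]), 'ee_pos': array([ 0.25514901, -0.5701404 ,  0.24676332]), 'eef_rot': array([ 8.39214554e-01, -5.43799969e-01, -6.38025375e-04, -3.46486681e-04]), 'ft_force': array([0.6259935 , 0.36202077, 0.08340002]), 'torque': array([-0.06467723,  0.00249748,  0.0032996 ]), 'width': 0.08695421723115904}
[[ 0.81646157  0.5769905   0.02173632]
 [ 0.42326695 -0.57248361 -0.70221621]
 [-0.39272839  0.58253282 -0.71163188]] [-0.49839533 -0.1589824   1.89843299] [[463.54954629   0.         319.5349983 ]
 [  0.         463.54954629 190.92743124]
 [  0.           0.           1.        ]]
[[-0.01003035 -0.99994633  0.00259436]
 [-0.98989079  0.00956234 -0.14150896]
 [ 0.14147656 -0.00398752 -0.98993357]] [0.01032495 0.57924271 1.40332441] [[517.55651398   0.         321.19794111]
 [  0.         517.55651398 209.21972433]
 [  0.           0.           1.        ]]
```

View pics/top0.png

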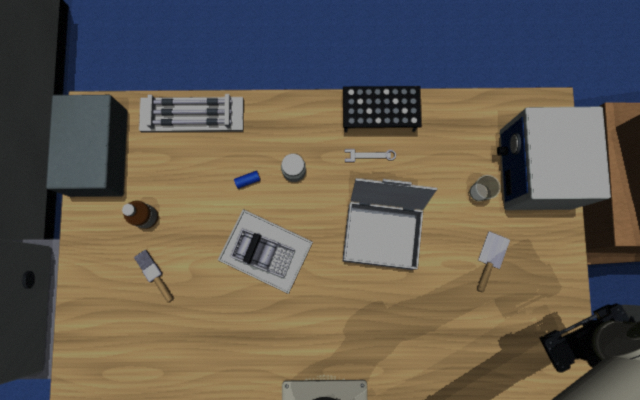

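View pics/scene0.png

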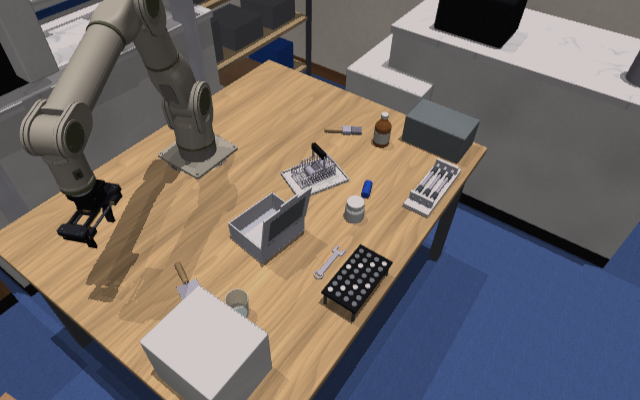

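Run:
```python
from h import *
c=dict(np.load("top0.npz")); W=cloud(c); im=c["pixels"].astype(int); hsv=cv2.cvtColor(c["pixels"],cv2.COLOR_BGR2HSV)
v,u=np.mgrid[:400,:640]
def rect(m,name):
    p=W[m][:,:2].astype(np.float32); b=cv2.minAreaRect(p); print(name,m.sum(),np.round(b[0],4),np.round(b[1],4),round(b[2],1),"z",np.round(np.nanpercentile(W[m][:,2],[5,50,95]),4)); print(np.round(cv2.boxPoints(b),3).tolist())
reg=(u>210)&(u<325)&(v>200)&(v<300)
rect(reg&(W[...,2]>0.12)&(W[...,2]<.15),"bar")
rect(reg&(W[...,2]>0.008)&(W[...,2]<.018),"tray")
rect(reg&(W[...,2]>0.055)&(W[...,2]<.075),"basket rim")
reg=(u>330)&(u<445)&(v>170)&(v<285)
rect(reg&(W[...,2]>0.074)&(W[...,2]<.084),"box rim")
rect(reg&(W[...,2]>0.1),"lid")
m=reg&(W[...,2]>0.09); p=W[m]; A=np.c_[p[:,2],p[:,1],np.ones(len(p))]; s=np.linalg.lstsq(A,p[:,0],rcond=None)[0]; print("lid x=a z+b y+c",s,"lean deg",np.degrees(np.arctan(s[0])),"zmax",p[:,2].max())
for n,(a,b,d,e) in dict(jar=(275,310,150,185),blue=(230,262,168,192),beaker=(468,500,175,205),bottle=(120,160,198,230)).items():
    q=W[(u>a)&(u<b)&(v>d)&(v<e)&(W[...,2]>.015)]; print(n,np.round(np.nanmedian(q,0),3),np.nanmax(q[:,2]))
cv2.imwrite("pics/crop.png",cv2.resize(c["pixels"][190:310,200:440],None,fx=3.3,fy=3.3,interpolation=cv2.INTER_CUBIC))
```

```text
bar 236 [0.4672 0.1863] [0.0182 0.0846] 68.1 z [0.1231 0.1335 0.1378]
[[0.42500001192092896, 0.1940000057220459], [0.503000020980835, 0.16200000047683716], [0.5099999904632568, 0.17900000512599945], [0.4309999942779541, 0.20999999344348907]]
tray 1121 [0.4717 0.1656] [0.2753 0.3012] 0.1 z [0.0082 0.0108 0.0169]
[[0.33399999141693115, 0.3160000145435333], [0.33399999141693115, 0.014999999664723873], [0.6100000143051147, 0.014999999664723873], [0.609000027179718, 0.3160000145435333]]
basket rim 190 [0.4605 0.1697] [0.1498 0.0839] 68.0 z [0.0565 0.0672 0.0726]
[[0.39399999380111694, 0.11599999666213989], [0.47099998593330383, 0.08500000089406967], [0.5270000100135803, 0.22300000488758087], [0.44999998807907104, 0.2549999952316284]]
box rim 498 [ 0.5031 -0.1627] [0.2005 0.1625] 82.4 z [0.0751 0.0796 0.0832]
[[0.4090000092983246, -0.25099998712539673], [0.5699999928474426, -0.27300000190734863], [0.597000002861023, -0.07400000095367432], [0.4359999895095825, -0.05299999937415123]]
lid 1764 [ 0.6005 -0.1754] [0.2    0.0351] 82.9 z [0.1092 0.1843 0.2468]
[[0.5709999799728394, -0.2720000147819519], [0.6060000061988831, -0.2770000100135803], [0.6299999952316284, -0.07800000160932541], [0.5950000286102295, -0.07400000095367432]]
lid x=a z+b y+c [0.18599139 0.13073675 0.58874744] lean deg 10.536131001999781 zmax 0.2574772430441282
jar [0.691 0.081 0.079] 0.0881629611117748
blue [0.668 0.215 0.029] 0.041270961794004385
beaker [ 0.633 -0.461  0.06 ] 0.08998834139580142
bottle [0.561 0.489 0.103] 0.1568412500552404
```

View pics/crop.png

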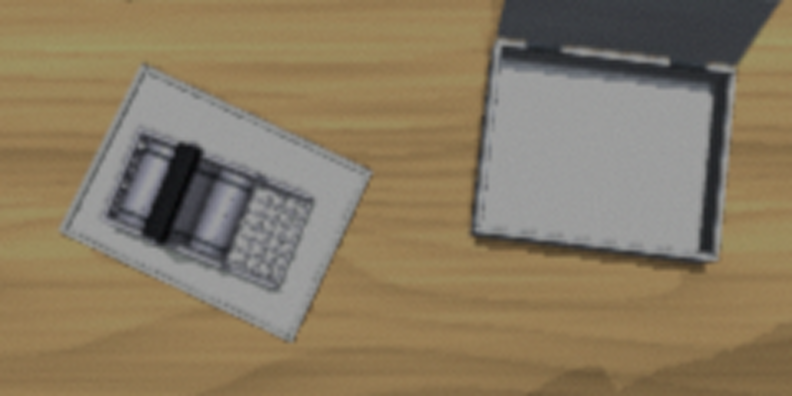

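The top view shows the basket at about pixel (265,251), with its spout pointing towards -y (yaw ≈ -112°). The box is at (383,238) with yaw ≈ -7.5°, and the lid leans about 10° past upright. Moves can only shift and spin, so I'll pinch the bar across its ends, closing along y. The basket can then pivot in the jaws when its heel is pressed on the box rim.

```bash
python3 -m creep '[{"x":0,"y":0.06,"z":0.02,"spin":4},{"x":0.01,"y":0.12,"z":0.03,"spin":8},{"x":0.03,"y":0.18,"z":0.03,"spin":12},{"x":0.05,"y":0.24,"z":0.03,"spin":16},{"x":0.07,"y":0.3,"z":0.03,"spin":20},{"x":0.09,"y":0.36,"z":0.03,"spin":24},{"x":0.11,"y":0.42,"z":0.03,"spin":28},{"x":0.13,"y":0.48,"z":0.03,"spin":32},{"x":0.15,"y":0.54,"z":0.03,"spin":36},{"x":0.17,"y":0.6,"z":0.03,"spin":40},{"x":0.19,"y":0.66,"z":0.03,"spin":44},{"x":0.2,"y":0.7,"z":0.03,"spin":44}]' 0.087 60
python3 -m creep '[{"x":0.012,"y":0.054},{"x":0.012,"y":0.054},{"x":0.012,"y":0.054},{"x":0.012,"y":0.054}]'
```

```text
time: 1.6
ee_pos: [0.4554, 0.132, 0.2776]
eef_rot: [0.982, -0.189, 0.0, -0.0]
ft_force: [0.6, -1.2, -0.7]
width: 0.0869invalid input at $[0]: expected keys x, y, z, spin
```

```bash
python3 -m creep '[{"x":0.012,"y":0.054,"z":0,"spin":0},{"x":0.012,"y":0.054,"z":0,"spin":0},{"x":0.012,"y":0.054,"z":0,"spin":0},{"x":0.012,"y":0.054,"z":0,"spin":0}]'
python3 - <<'E'
from h import *
s=r.read_state(); print(s["ee_pos"],s["eef_rot"])
c=r.camera("top"); np.savez("top1.npz",**c)
w=r.camera("wrist"); print(w["K"]); np.savez("w1.npz",**w); cv2.imwrite("pics/w1.png",w["pixels"])
# bar corners via equidistant projection and depth
K=w["K"];z=w["z_map"];v,u=np.mgrid[:400,:640]
dx=(u-K[0,2])/K[0,0];dy=(v-K[1,2])/K[1,1];th=np.hypot(dx,dy);k=np.tan(th)/np.maximum(th,1e-9)
P=np.stack([dx*k*z,dy*k*z,z],-1);W=(P-w["t"])@w["R"]
m=(W[...,2]>.115)&(W[...,2]<.145)&(z>0)&(abs(W[...,0]-.467)<.08)&(abs(W[...,1]-.186)<.08)
b=cv2.minAreaRect(W[m][:,:2].astype(np.float32));print(m.sum(),b,np.median(W[m],0),cv2.boxPoints(b))
# tray centre from first top view corners
c=dict(np.load("top0.npz"))
for px in [(145,65),(370,172),(293,340),(62,233)]:
    u,v=px[0]/3.3+200,px[1]/3.3+190
    d=c["R"].T@np.array([(u-c["K"][0,2])/c["K"][0,0],(v-c["K"][1,2])/c["K"][1,1],1]);o=-c["R"].T@c["t"]
    print(np.round(o+d*(0.014-o[2])/d[2],4))
E
```

```text
time: 2.1
ee_pos: [0.4675, 0.1821, 0.2775]
eef_rot: [0.982, -0.191, 0.0, 0.0]
ft_force: [-0.4, -0.3, -0.7]
width: 0.0869
[0.46745404 0.18209748 0.27749774] [ 9.81608954e-01 -1.90902144e-01  1.67713785e-04  4.52872972e-04]
[[309.70691629   0.         320.82679511]
 [  0.         309.70691629 205.43500532]
 [  0.           0.           1.        ]]
1815 ((0.4704485535621643, 0.18611028790473938), (0.019112365320324898, 0.08435608446598053), 67.70475769042969) [0.47127128 0.18727931 0.13261454] [[0.42779827 0.19327   ]
 [0.50584805 0.16126704]
 [0.51309884 0.17895058]
 [0.43504906 0.21095353]]
[0.584  0.2241 0.014 ]
[0.4898 0.031  0.014 ]
[0.3488 0.0969 0.014 ]
[0.4405 0.293  0.014 ]
```

View pics/w1.png

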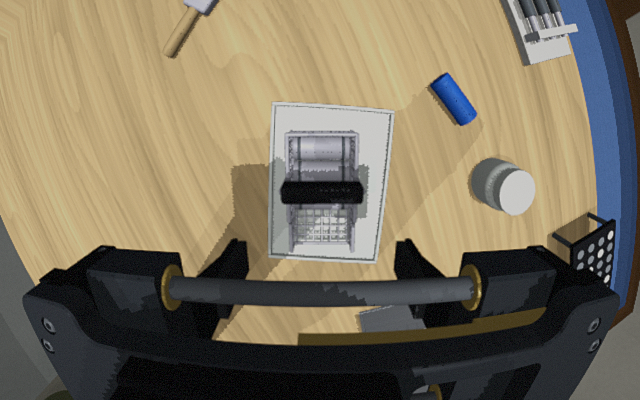

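The wrist view shows the bar at (322,192), aligned with the jaws. It sits between the fingertips, and the arm needs to go a few mm forward. Next I'll descend.

```bash
python3 -m creep '[{"x":0.002,"y":0.004,"z":-0.05,"spin":0},{"x":0.002,"y":0.004,"z":-0.09,"spin":0},{"x":0.002,"y":0.004,"z":-0.11,"spin":0},{"x":0.002,"y":0.004,"z":-0.11,"spin":0}]'
python3 - <<'E'
from h import *
w=r.camera("wrist"); s=r.read_state(); print(s["ee_pos"])
cv2.imwrite("pics/w2.png",w["pixels"][120:330,180:460].repeat(2,0).repeat(2,1))
E
```

```text
time: 2.7
ee_pos: [0.4687, 0.1865, 0.1666]
eef_rot: [0.982, -0.19, -0.001, 0.001]
ft_force: [-0.2, -0.8, 0.3]
width: 0.0871
[0.469355   0.1870247  0.16784559]
```

View pics/w2.png

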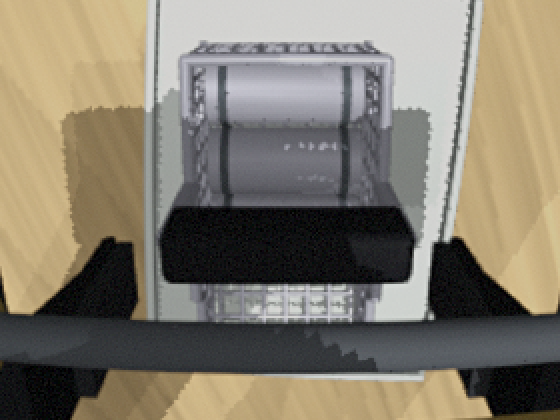

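The bar spans crop columns 162–413 between fingertips at 137 and 433, so it is centred. I'll descend, close and lift slightly.

```bash
python3 -m creep '[{"x":0,"y":0,"z":-0.02,"spin":0},{"x":0,"y":0,"z":-0.04,"spin":0},{"x":0,"y":0,"z":-0.042,"spin":0},{"x":0,"y":0,"z":-0.042,"spin":0}]'
python3 -m creep '[{"x":0,"y":0,"z":0,"spin":0},{"x":0,"y":0,"z":0,"spin":0},{"x":0,"y":0,"z":0,"spin":0},{"x":0,"y":0,"z":0,"spin":0}]' 0.06 60
python3 -m creep '[{"x":0,"y":0,"z":0.01,"spin":0},{"x":0,"y":0,"z":0.02,"spin":0},{"x":0,"y":0,"z":0.03,"spin":0},{"x":0,"y":0,"z":0.03,"spin":0},{"x":0,"y":0,"z":0.03,"spin":0}]'
```

```text
time: 3.25
ee_pos: [0.4691, 0.1874, 0.1254]
eef_rot: [0.982, -0.19, -0.0, 0.0]
ft_force: [1.5, -1.0, -1.9]
width: 0.0868
time: 3.75
ee_pos: [0.4692, 0.1875, 0.1255]
eef_rot: [0.982, -0.19, -0.0, 0.0]
ft_force: [-0.0, -0.4, -4.4]
width: 0.085
time: 4.38
ee_pos: [0.4693, 0.1874, 0.1555]
eef_rot: [0.982, -0.19, 0.0, 0.0]
ft_force: [-0.3, -0.3, -4.7]
width: 0.085
```

```bash
python3 -m creep '[{"x":0,"y":0,"z":0.02,"spin":0},{"x":0,"y":0,"z":0.045,"spin":0},{"x":0,"y":0,"z":0.07,"spin":0},{"x":0,"y":0,"z":0.09,"spin":0},{"x":0,"y":0,"z":0.1,"spin":0},{"x":0,"y":0,"z":0.1,"spin":0}]'
python3 - <<'E'
from h import *
a=r.camera("scene")["pixels"][100:260,220:420].repeat(3,0).repeat(3,1)
cv2.imwrite("pics/s3.png",a)
E
```

```text
time: 5.12
ee_pos: [0.4695, 0.1877, 0.2562]
eef_rot: [0.982, -0.19, 0.001, -0.0]
ft_force: [-0.3, -0.2, -5.5]
width: 0.0852
```

View pics/s3.png

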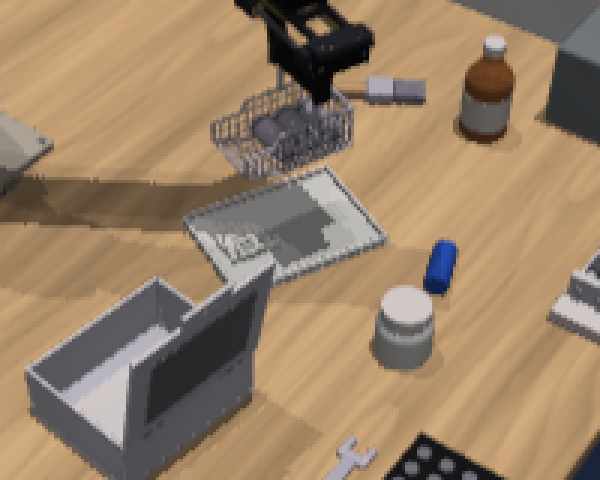

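The scene view shows the basket hanging level with the cylinders inside at crop (265–320,125). I'll carry it over to the box with its heel above the +y rim.

```bash
python3 -m creep '[{"x":0.001,"y":-0.008,"z":0,"spin":0},{"x":0.002,"y":-0.025,"z":0,"spin":1},{"x":0.003,"y":-0.05,"z":0,"spin":2},{"x":0.005,"y":-0.08,"z":0,"spin":4},{"x":0.007,"y":-0.115,"z":0,"spin":6},{"x":0.01,"y":-0.15,"z":0,"spin":8},{"x":0.012,"y":-0.185,"z":0,"spin":10},{"x":0.014,"y":-0.22,"z":0,"spin":12},{"x":0.016,"y":-0.25,"z":0,"spin":13},{"x":0.018,"y":-0.275,"z":0,"spin":14},{"x":0.019,"y":-0.29,"z":0,"spin":14.4},{"x":0.02,"y":-0.299,"z":0,"spin":14.4}]'
python3 -m creep '[{"x":0,"y":0,"z":-0.01,"spin":0},{"x":0,"y":0,"z":-0.025,"spin":0},{"x":0,"y":0,"z":-0.04,"spin":0},{"x":0,"y":0,"z":-0.047,"spin":0},{"x":0,"y":0,"z":-0.05,"spin":0},{"x":0,"y":0,"z":-0.05,"spin":0}]'
python3 - <<'E'
from h import *
a=r.camera("scene")["pixels"][120:280,180:380].repeat(3,0).repeat(3,1)
cv2.imwrite("pics/s4.png",a)
E
```

```text
time: 6.68
ee_pos: [0.4891, -0.112, 0.2552]
eef_rot: [0.998, -0.066, -0.0, -0.0]
ft_force: [-0.8, -0.6, -5.0]
width: 0.0849
time: 7.42
ee_pos: [0.4895, -0.1114, 0.2057]
eef_rot: [0.998, -0.065, 0.0, -0.0]
ft_force: [0.3, -0.4, -4.4]
width: 0.0851
```

View pics/s4.png

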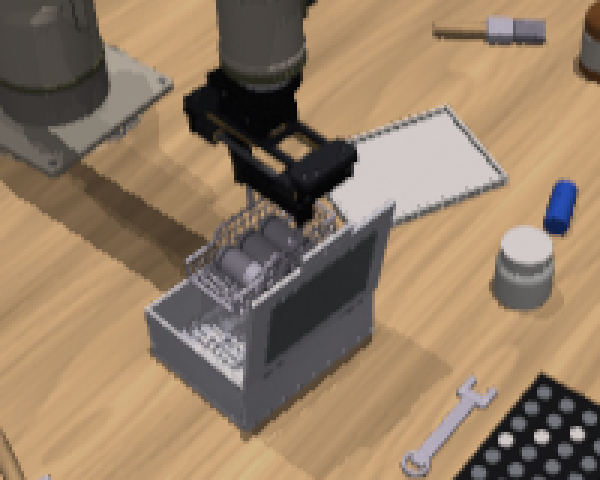

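```bash
python3 -m creep '[{"x":0,"y":0,"z":-0.005,"spin":0},{"x":-0.001,"y":-0.005,"z":-0.008,"spin":0},{"x":-0.001,"y":-0.01,"z":-0.011,"spin":0},{"x":-0.002,"y":-0.014,"z":-0.013,"spin":0},{"x":-0.0025,"y":-0.019,"z":-0.016,"spin":0},{"x":-0.0025,"y":-0.019,"z":-0.016,"spin":0}]' 0.06 40
python3 - <<'E'
from h import *
a=r.camera("scene")["pixels"][120:280,180:380].repeat(3,0).repeat(3,1)
cv2.imwrite("pics/s5.png",a)
E
```

```text
time: 8.22
ee_pos: [0.4867, -0.1311, 0.1894]
eef_rot: [0.998, -0.066, -0.0, 0.0]
ft_force: [0.6, 0.5, -0.9]
width: 0.0856
```

View pics/s5.png

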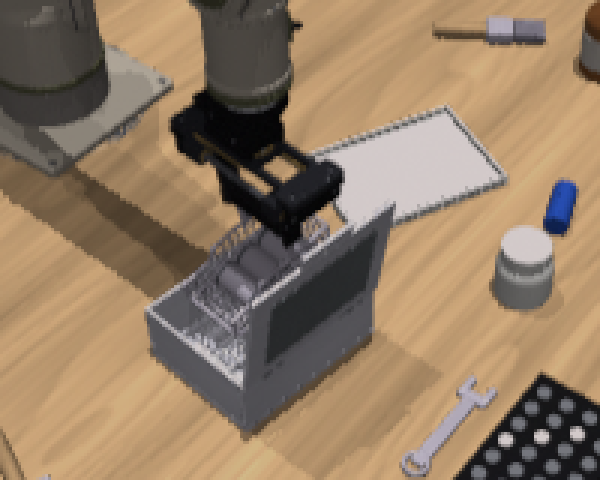

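It is pivoting cleanly, about 10° with only a few N on the rim. Continue along the arc to about 34°.

```bash
python3 -m creep '[{"x":-0.001,"y":-0.005,"z":-0.004,"spin":0},{"x":-0.001,"y":-0.009,"z":-0.007,"spin":0},{"x":-0.002,"y":-0.013,"z":-0.01,"spin":0},{"x":-0.002,"y":-0.017,"z":-0.013,"spin":0},{"x":-0.003,"y":-0.021,"z":-0.017,"spin":0},{"x":-0.003,"y":-0.025,"z":-0.021,"spin":0},{"x":-0.004,"y":-0.028,"z":-0.025,"spin":0},{"x":-0.004,"y":-0.032,"z":-0.03,"spin":0},{"x":-0.005,"y":-0.037,"z":-0.036,"spin":0},{"x":-0.005,"y":-0.037,"z":-0.036,"spin":0},{"x":-0.005,"y":-0.037,"z":-0.036,"spin":0},{"x":-0.005,"y":-0.037,"z":-0.036,"spin":0}]' 0.06 60
python3 - <<'E'
from h import *
a=r.camera("scene")["pixels"][120:280,180:380].repeat(3,0).repeat(3,1)
t=r.camera("top")["pixels"][170:290,330:450].repeat(4,0).repeat(4,1)
cv2.imwrite("pics/s6.png",cv2.resize(np.hstack([a,t]) ,(800,355)) if a.shape[0]==t.shape[0] else a)
E
```

```text
time: 9.78
ee_pos: [0.4839, -0.1651, 0.1575]
eef_rot: [0.998, -0.064, 0.002, -0.0]
ft_force: [-9.7, 12.7, 41.3]
width: 0.0851
```

View pics/s6.png

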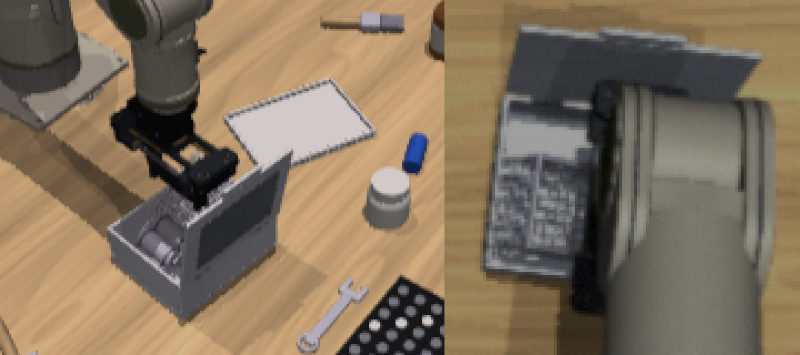

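Force rose to 41 N, so the nose or a cylinder is pinched on the floor. I'll back up, keeping the grip tight so the tilt stays.

```bash
python3 -m creep '[{"x":0,"y":0,"z":0.008,"spin":0},{"x":0,"y":0,"z":0.016,"spin":0},{"x":0,"y":0,"z":0.024,"spin":0},{"x":0,"y":0,"z":0.032,"spin":0},{"x":0,"y":0,"z":0.035,"spin":0},{"x":0,"y":0,"z":0.035,"spin":0},{"x":0,"y":0,"z":0.035,"spin":0}]'
python3 - <<'E'
from h import *
c=r.camera("scene"); W=cloud(c)
cv2.imwrite("pics/s7.png",c["pixels"][130:290,180:360].repeat(4,0).repeat(4,1)[:600])
E
```

```text
time: 10.75
ee_pos: [0.4818, -0.1674, 0.1884]
eef_rot: [0.998, -0.065, -0.0, -0.0]
ft_force: [0.3, 0.7, -2.9]
width: 0.0852
```

View pics/s7.png

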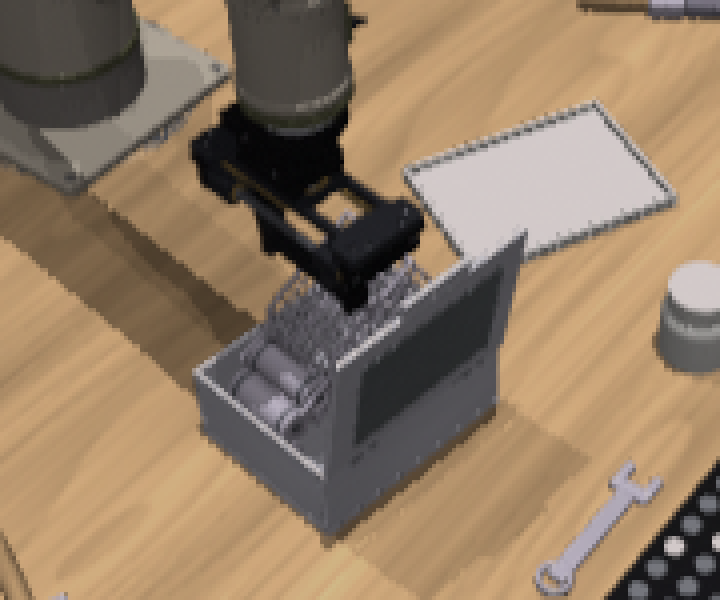

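Two cylinders lie at the nose, at crop (270,370) and (265,400), and the tool force has dropped to about the empty basket's weight. I'll lift straight up and check the weight and the box contents by number.

```bash
python3 -m creep '[{"x":0,"y":0,"z":0.015,"spin":0},{"x":0,"y":0,"z":0.03,"spin":0},{"x":0,"y":0,"z":0.045,"spin":0},{"x":0,"y":0,"z":0.06,"spin":0},{"x":0,"y":0,"z":0.06,"spin":0},{"x":0,"y":0,"z":0.06,"spin":0},{"x":0,"y":0,"z":0.06,"spin":0}]'
cat > q.py <<'E'
from h import *
fs=[];imgs=[]
for i in range(6):
    c=r.camera(("scene","top")[i%2]); fs.append(r.read_state()["ft_force"]); imgs.append(c)
print(np.round(np.mean(fs,0),2))
def local(W,cx,yaw):
    a=np.radians(yaw);d=W[...,:2]-cx
    return np.stack([d[...,0]*np.cos(a)+d[...,1]*np.sin(a),-d[...,0]*np.sin(a)+d[...,1]*np.cos(a),W[...,2]],-1)
for c in imgs[-2:]:
    L=local(cloud(c),np.array([.503,-.1627]),-7.6)
    m=(abs(L[...,0])<.072)&(abs(L[...,1])<.092)&(L[...,2]>.018)&(L[...,2]<.06)
    h,_,_=np.histogram2d(L[m][:,0],L[m][:,1],bins=[np.arange(-.08,.081,.02),np.arange(-.1,.101,.01)])
    print(m.sum());print(h.astype(int))
E
python3 q.py
```

```text
time: 11.68
ee_pos: [0.4815, -0.1674, 0.248]
eef_rot: [0.998, -0.065, -0.0, -0.0]
ft_force: [0.6, 0.4, -1.3]
width: 0.085
[ 0.13 -0.14 -2.04]
93
[[ 0  1  1  0  4  6  2  3  0  1  0  2  1  2  1  3  2  2  2  0]
 [ 0  0  0  0  0  0  0  0  0  0  0  0  0  0  0  0  9  7  4  0]
 [ 0  1  0  0  0  0  0  0  0  0  0  0  0  0  0  0  4  5  6  1]
 [ 0  0  0  0  0  0  0  0  0  0  0  0  0  0  0  0  0  0  0  0]
 [ 0  1  9 13  0  0  0  0  0  0  0  0  0  0  0  0  0  0  0  0]
 [ 0  0  0  0  0  0  0  0  0  0  0  0  0  0  0  0  0  0  0  0]
 [ 0  0  0  0  0  0  0  0  0  0  0  0  0  0  0  0  0  0  0  0]
 [ 0  0  0  0  0  0  0  0  0  0  0  0  0  0  0  0  0  0  0  0]]
135
[[ 0  0  0  0  0  0  0  0  0  0  0  0  0  0  0  0  2  4  5  0]
 [ 0  0  0  0  0  0  0  0  0  0  0  0  0  0  0  0  4  9 18  6]
 [ 0  0  0  0  0  0  0  0  0  0  0  0  0  0  0  0  6  7 16  6]
 [ 0  0  0  0  0  0  0  0  0  0  0  0  0  0  0  0  6 10 18  5]
 [ 0  0  0  0  0  0  0  0  0  0  0  0  0  0  0  0  1  1  8  3]
 [ 0  0  0  0  0  0  0  0  0  0  0  0  0  0  0  0  0  0  0  0]
 [ 0  0  0  0  0  0  0  0  0  0  0  0  0  0  0  0  0  0  0  0]
 [ 0  0  0  0  0  0  0  0  0  0  0  0  0  0  0  0  0  0  0  0]]
```

The tool now carries about 2 N, so the basket is empty, and cylinders show inside the box along the +y wall. I'll carry the basket back over the tray.

```bash
python3 -m creep '[{"x":0,"y":0,"z":0.02,"spin":0},{"x":-0.002,"y":0.015,"z":0.03,"spin":-1},{"x":-0.006,"y":0.045,"z":0.03,"spin":-3},{"x":-0.01,"y":0.08,"z":0.03,"spin":-5},{"x":-0.015,"y":0.12,"z":0.03,"spin":-8},{"x":-0.02,"y":0.16,"z":0.03,"spin":-11},{"x":-0.025,"y":0.2,"z":0.03,"spin":-14},{"x":-0.03,"y":0.24,"z":0.03,"spin":-16},{"x":-0.034,"y":0.27,"z":0.03,"spin":-18},{"x":-0.036,"y":0.285,"z":0.03,"spin":-18},{"x":-0.036,"y":0.285,"z":0.03,"spin":-18}]'
python3 - <<'E'
from h import *
c=r.camera("top"); np.savez("top2.npz",**c); 
L=cloud(c); a=np.radians(-7.6);d=L[...,:2]-[.503,-.1627]; x=d[...,0]*np.cos(a)+d[...,1]*np.sin(a); y=-d[...,0]*np.sin(a)+d[...,1]*np.cos(a); z=L[...,2]
m=(abs(x)<.074)&(abs(y)<.094)
H=np.full((8,20),0.);
for i in range(8):
  for j in range(20):
    q=z[m&(x>-.08+.02*i)&(x<-.06+.02*i)&(y>-.1+.01*j)&(y<-.09+.01*j)]; H[i,j]=np.median(q)*1000 if len(q) else -1
print(H.astype(int))
a=c["pixels"][170:290,200:440]; b=r.camera("scene")["pixels"][90:270,200:380]
cv2.imwrite("pics/s8.png",np.vstack([a.repeat(3,0).repeat(3,1)[:,:720],]))
cv2.imwrite("pics/s8b.png",np.hstack([cv2.resize(a,(480,240)),cv2.resize(b,(320,320))[40:280]]))
E
```

```text
time: 13.35
ee_pos: [0.4455, 0.1182, 0.2785]
eef_rot: [0.976, -0.219, 0.0, 0.0]
ft_force: [-0.1, 0.0, -1.2]
width: 0.0853
[[ 6  7  9  5  5  3  5  3  3  6  6  5  5  3  5  5  4  6  5  9]
 [61 65 68 32  5  4  6  5  5  5  4  3  5  4  5  6 30 34 35 28]
 [62 67 68 41  5  5  2  4  5  5  5  6  3  5  5  6 28 36 34 31]
 [60 67 67 39  6  5  3  4  5  3  6  5  5  6  6  5 29 34 35 28]
 [60 64 66 22  5  3  2  3  4  4  3  5  3  5  4  5  5  8 32 14]
 [ 5  5  4  4  5  5  4  3  4  4  4  5  4  5  6  2  5  2  5  7]
 [ 3  3  4  3  4  4  4  7  4  5  4  6  5  6  5  6  4  6  4  4]
 [ 6  4  6  5  5  6  5  7  6  4  5  7  7  5  7  6  8  7  7 25]]
```

View pics/s8b.png

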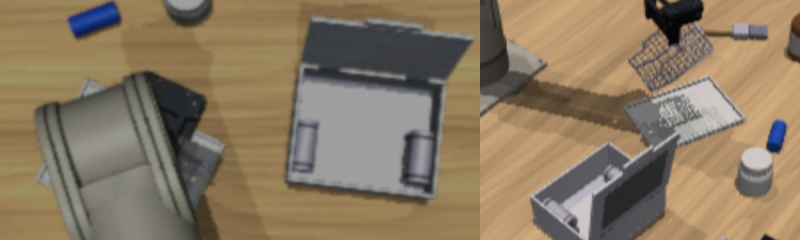

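Top view: all three cylinders are in the box, one at crop (420,155) and two stacked at the other end near (305,145), with the top surface at 67 mm, below the rim. The basket is still tilted over its tray. Next I'll lower it and loosen the grip so it swings upright.

```bash
python3 -m creep '[{"x":0,"y":0,"z":-0.03,"spin":0},{"x":0,"y":0,"z":-0.06,"spin":0},{"x":0,"y":0,"z":-0.085,"spin":0},{"x":0,"y":0,"z":-0.1,"spin":0},{"x":0,"y":0,"z":-0.105,"spin":0},{"x":0,"y":0,"z":-0.105,"spin":0}]'
python3 -m creep '[{"x":0,"y":0,"z":0,"spin":0},{"x":0,"y":0,"z":0,"spin":0},{"x":0,"y":0,"z":0,"spin":0},{"x":0,"y":0,"z":0,"spin":0}]' 0.06 8
cat > t.py <<'E'
from h import *
# basket points above the tray, in the spout frame about bar; print height profile along spout
c=r.camera("scene"); s=r.read_state(); p=s["ee_pos"]; W=cloud(c)
q=s["eef_rot"]; a=2*np.arctan2(q[1],q[0])-np.pi/2
d=W-p; f=d[...,0]*np.cos(a)+d[...,1]*np.sin(a); l=-d[...,0]*np.sin(a)+d[...,1]*np.cos(a)
m=(abs(l)<.05)&(abs(f)<.16)&(W[...,2]>.025)&(W[...,2]<p[2]-.035)
for x in np.arange(-.15,.13,.02):
    z=W[...,2][m&(f>x)&(f<x+.02)]
    if len(z)>3: print(round(x+.01,3),len(z),np.round(np.percentile(z,[3,50,97]),3))
print(p,s["ft_force"],s["width"])
E
python3 t.py
```

```text
time: 14.2
ee_pos: [0.4461, 0.1174, 0.1739]
eef_rot: [0.975, -0.221, 0.0, -0.0]
ft_force: [-0.5, 0.1, -1.6]
width: 0.085
time: 14.7
ee_pos: [0.4459, 0.1175, 0.1737]
eef_rot: [0.975, -0.221, 0.0, 0.0]
ft_force: [-0.4, 0.7, -1.6]
width: 0.0867
-0.1 10 [0.086 0.091 0.097]
-0.08 61 [0.077 0.089 0.124]
-0.06 63 [0.07  0.082 0.138]
-0.04 63 [0.058 0.076 0.132]
-0.02 92 [0.049 0.066 0.13 ]
-0.0 106 [0.043 0.066 0.114]
0.02 86 [0.041 0.06  0.103]
0.04 74 [0.038 0.045 0.079]
0.06 16 [0.049 0.06  0.072]
[0.44587908 0.11751099 0.17366416] [-0.10342476 -0.51362196 -2.52853825] 0.08651784404494463
```

```bash
python3 -m creep '[{"x":0,"y":0,"z":-0.015,"spin":0},{"x":0,"y":0,"z":-0.03,"spin":0},{"x":0.002,"y":0.005,"z":-0.033,"spin":0},{"x":0.005,"y":0.01,"z":-0.036,"spin":0},{"x":0.01,"y":0.02,"z":-0.038,"spin":0},{"x":0.014,"y":0.029,"z":-0.041,"spin":0},{"x":0.018,"y":0.038,"z":-0.044,"spin":0},{"x":0.022,"y":0.046,"z":-0.047,"spin":0},{"x":0.024,"y":0.05,"z":-0.049,"spin":0},{"x":0.024,"y":0.05,"z":-0.049,"spin":0}]'
python3 t.py
```

```text
time: 16.0
ee_pos: [0.4699, 0.168, 0.1245]
eef_rot: [0.975, -0.22, -0.0, -0.0]
ft_force: [-0.1, 0.4, -0.7]
width: 0.0788
-0.08 51 [0.028 0.048 0.08 ]
-0.06 33 [0.028 0.062 0.083]
-0.04 27 [0.026 0.051 0.08 ]
-0.02 50 [0.026 0.06  0.087]
-0.0 46 [0.027 0.055 0.077]
0.02 46 [0.026 0.053 0.077]
0.04 35 [0.026 0.047 0.069]
0.06 38 [0.025 0.042 0.057]
0.08 30 [0.025 0.034 0.054]
[0.46985448 0.16772631 0.12461347] [ 0.66926676  0.85859969 -0.59275255] 0.07868049679644595
```

```bash
python3 -m creep '[{"x":0,"y":0,"z":0,"spin":0},{"x":0,"y":0,"z":0,"spin":0},{"x":0,"y":0,"z":0,"spin":0},{"x":0,"y":0,"z":0,"spin":0}]' 0.087 20
python3 - <<'E'
from h import *
c=r.camera("wrist"); w=c;K=w["K"];z=w["z_map"];v,u=np.mgrid[:400,:640]
dx=(u-K[0,2])/K[0,0];dy=(v-K[1,2])/K[1,1];th=np.hypot(dx,dy);k=np.tan(th)/np.maximum(th,1e-9)
P=np.stack([dx*k*z,dy*k*z,z],-1);W=(P-w["t"])@w["R"]
m=(W[...,2]>.115)&(W[...,2]<.14)&(z>0)&(abs(W[...,0]-.467)<.07)&(abs(W[...,1]-.176)<.05)
if m.sum()>5: b=cv2.minAreaRect(W[m][:,:2].astype(np.float32));print(m.sum(),b,np.percentile(W[m],[5,50,95],axis=0))
cv2.imwrite("pics/w9.png",c["pixels"][120:400,100:540].repeat(1,0))
E
python3 t.py
```

```text
time: 16.55
ee_pos: [0.4699, 0.1675, 0.1247]
eef_rot: [0.975, -0.221, 0.0, -0.0]
ft_force: [0.9, -0.1, 0.0]
width: 0.0872
8929 ((0.4747992157936096, 0.17710834741592407), (0.0414239726960659, 0.1131502240896225), 64.48308563232422) [[0.43245916 0.1557286  0.1182905 ]
 [0.48090674 0.1892464  0.13255413]
 [0.51617465 0.2063012  0.13437162]]
-0.08 48 [0.027 0.05  0.07 ]
-0.06 21 [0.033 0.052 0.072]
-0.04 27 [0.028 0.047 0.073]
-0.02 45 [0.029 0.063 0.085]
-0.0 50 [0.026 0.05  0.071]
0.02 35 [0.027 0.051 0.069]
0.04 30 [0.028 0.05  0.067]
0.06 33 [0.025 0.039 0.056]
0.08 30 [0.026 0.034 0.056]
[0.46983917 0.16747486 0.12461157] [-1.44637335 -0.93052838  0.91939955] 0.08721319567885152
```

```bash
python3 -m creep '[{"x":0,"y":0,"z":0.01,"spin":0},{"x":0,"y":0,"z":0.02,"spin":0},{"x":0,"y":0,"z":0.03,"spin":0},{"x":0,"y":0,"z":0.05,"spin":0},{"x":0,"y":0,"z":0.09,"spin":0},{"x":0,"y":0,"z":0.14,"spin":0},{"x":0,"y":0,"z":0.18,"spin":0},{"x":0,"y":0,"z":0.18,"spin":0}]'
python3 -m creep '[{"x":0,"y":-0.04,"z":0,"spin":0},{"x":0,"y":-0.1,"z":0.01,"spin":0},{"x":0,"y":-0.16,"z":0.03,"spin":0},{"x":0,"y":-0.22,"z":0.05,"spin":6},{"x":0.02,"y":-0.26,"z":0.07,"spin":12},{"x":0.04,"y":-0.3,"z":0.08,"spin":18},{"x":0.04,"y":-0.3,"z":0.08,"spin":18}]' 0.0
python3 - <<'E'
from h import *
c=r.camera("top"); W=cloud(c); v,u=np.mgrid[:400,:640]
reg=(u>190)&(u<325)&(v>190)&(v<310)
def rect(m,n):
    b=cv2.minAreaRect(W[m][:,:2].astype(np.float32)); print(n,m.sum(),np.round(b[0],4),np.round(b[1],4),round(b[2],1),"z",np.round(np.percentile(W[m][:,2],[5,50,95]),4))
rect(reg&(W[...,2]>.12)&(W[...,2]<.15),"bar"); rect(reg&(W[...,2]>.055)&(W[...,2]<.08),"rim")
cv2.imwrite("pics/f.png",c["pixels"][150:310,190:450].repeat(3,0).repeat(3,1))
E
```

```text
time: 17.65
ee_pos: [0.4709, 0.1684, 0.3085]
eef_rot: [0.975, -0.22, 0.003, -0.001]
ft_force: [0.1, -0.0, -0.4]
width: 0.0869
time: 18.52
ee_pos: [0.5101, -0.1359, 0.3839]
eef_rot: [0.998, -0.067, -0.001, -0.001]
ft_force: [0.2, 0.5, -1.2]
width: 0.0247
bar 230 [0.4775 0.1864] [0.0191 0.0823] 63.8 z [0.1268 0.1338 0.138 ]
rim 180 [0.4673 0.1685] [0.1536 0.0838] 64.3 z [0.0582 0.0673 0.0729]
```

The basket is upright in its tray: bar top at 0.134 m and rim at 0.067 m, the same as at the start, and about 16 mm from the tray centre. Now the lid: closed fingers go behind it first.

```bash
python3 -m creep '[{"x":0.05,"y":-0.015,"z":0,"spin":0},{"x":0.1,"y":-0.033,"z":0,"spin":0},{"x":0.142,"y":-0.047,"z":0,"spin":0},{"x":0.142,"y":-0.047,"z":-0.05,"spin":0},{"x":0.142,"y":-0.047,"z":-0.1,"spin":0},{"x":0.142,"y":-0.047,"z":-0.135,"spin":0},{"x":0.142,"y":-0.047,"z":-0.145,"spin":0},{"x":0.142,"y":-0.047,"z":-0.145,"spin":0}]'
python3 -m creep '[{"x":-0.02,"y":0.003,"z":0,"spin":0},{"x":-0.035,"y":0.005,"z":0,"spin":0},{"x":-0.05,"y":0.007,"z":0,"spin":0},{"x":-0.065,"y":0.009,"z":0,"spin":0},{"x":-0.077,"y":0.01,"z":0,"spin":0},{"x":-0.077,"y":0.01,"z":0,"spin":0}]'
```

```text
time: 19.58
ee_pos: [0.6518, -0.1788, 0.2404]
eef_rot: [0.998, -0.065, 0.0, -0.0]
ft_force: [0.3, -0.2, -0.1]
width: 0.0002
time: 20.32
ee_pos: [0.5748, -0.1695, 0.2409]
eef_rot: [0.998, -0.065, 0.001, 0.001]
ft_force: [-0.1, -0.5, 0.2]
width: 0.0005
```

```bash
python3 -m creep '[{"x":-0.012,"y":0.002,"z":-0.003,"spin":0},{"x":-0.027,"y":0.004,"z":-0.008,"spin":0},{"x":-0.042,"y":0.006,"z":-0.015,"spin":0},{"x":-0.055,"y":0.007,"z":-0.024,"spin":0},{"x":-0.067,"y":0.009,"z":-0.034,"spin":0},{"x":-0.076,"y":0.01,"z":-0.045,"spin":0},{"x":-0.076,"y":0.01,"z":-0.045,"spin":0}]'
python3 - <<'E'
from h import *
c=r.camera("scene"); W=cloud(c); a=np.radians(-7.6);d=W[...,:2]-[.503,-.1627]; x=d[...,0]*np.cos(a)+d[...,1]*np.sin(a); y=-d[...,0]*np.sin(a)+d[...,1]*np.cos(a); z=W[...,2]
m=(x>-.1)&(x<.12)&(y<-.045)&(y>-.09)&(z>.09)&(z<.26)
for k in np.arange(-.1,.12,.02):
    q=z[m&(x>k)&(x<k+.02)]
    if len(q)>3: print(round(k+.01,2),len(q),np.round(np.median(q),3))
E
```

```text
time: 21.2
ee_pos: [0.4978, -0.1595, 0.1937]
eef_rot: [0.998, -0.065, -0.001, -0.0]
ft_force: [0.3, 0.1, 0.0]
width: 0.0005
-0.03 106 0.18
-0.01 115 0.164
0.01 105 0.149
0.03 114 0.132
0.05 110 0.116
0.07 101 0.098
0.09 8 0.091
```

The lid is at 39°, as planned. Press it down.

```bash
python3 -m creep '[{"x":-0.008,"y":0.001,"z":-0.013,"spin":0},{"x":-0.015,"y":0.002,"z":-0.026,"spin":0},{"x":-0.021,"y":0.003,"z":-0.039,"spin":0},{"x":-0.025,"y":0.003,"z":-0.052,"spin":0},{"x":-0.028,"y":0.004,"z":-0.063,"spin":0},{"x":-0.03,"y":0.004,"z":-0.072,"spin":0},{"x":-0.03,"y":0.004,"z":-0.079,"spin":0},{"x":-0.03,"y":0.004,"z":-0.083,"spin":0},{"x":-0.03,"y":0.004,"z":-0.083,"spin":0}]'
cat > l.py <<'E'
from h import *
for n in("scene","top"):
    c=r.camera(n); W=cloud(c); a=np.radians(-7.6);d=W[...,:2]-[.503,-.1627]; x=d[...,0]*np.cos(a)+d[...,1]*np.sin(a); y=-d[...,0]*np.sin(a)+d[...,1]*np.cos(a); z=W[...,2]
    m=(abs(x)<.075)&(abs(y)<.095)&(z>.06)&(z<.11)
    if n=="scene": m&=(y<-.045)
    p=np.linalg.lstsq(np.c_[x[m],y[m],np.ones(m.sum())],z[m],rcond=None)[0]; print(n,m.sum(),np.round(p,4),np.median(z[m&(x<-.05)]),np.median(z[m&(x>.05)]))
    cv2.imwrite(f"pics/l_{n}.png",c["pixels"])
print(r.read_state()["ft_force"])
E
python3 l.py
```

```text
time: 22.38
ee_pos: [0.4688, -0.1554, 0.1119]
eef_rot: [0.998, -0.065, -0.0, 0.0]
ft_force: [-5.1, 1.4, 7.7]
width: 0.0004
scene 546 [-0.0005  0.0476  0.0911] 0.08707349154857869 0.08683293594168251
top 1357 [-0.0024 -0.006   0.0879] 0.08651654075320855 0.08718032651419688
[-4.043505    0.76177249  5.76625463]
```

```bash
python3 -m creep '[{"x":0,"y":0,"z":-0.002,"spin":0},{"x":0,"y":0,"z":-0.002,"spin":0}]'
python3 -m creep '[{"x":0,"y":0,"z":0.03,"spin":0},{"x":0,"y":0,"z":0.09,"spin":0},{"x":0,"y":0,"z":0.14,"spin":0},{"x":-0.02,"y":-0.06,"z":0.15,"spin":0},{"x":-0.05,"y":-0.12,"z":0.15,"spin":0},{"x":-0.08,"y":-0.18,"z":0.15,"spin":0},{"x":-0.1,"y":-0.24,"z":0.15,"spin":0},{"x":-0.1,"y":-0.28,"z":0.15,"spin":0},{"x":-0.1,"y":-0.28,"z":0.15,"spin":0}]'
python3 l.py
```

```text
time: 22.72
ee_pos: [0.4688, -0.1554, 0.1116]
eef_rot: [0.998, -0.065, -0.0, 0.001]
ft_force: [-13.4, 3.5, 30.7]
width: 0.0006
time: 23.85
ee_pos: [0.3667, -0.4393, 0.2585]
eef_rot: [0.998, -0.068, -0.0, -0.0]
ft_force: [0.2, 1.2, -0.9]
width: 0.0005
scene 558 [0.0002 0.045  0.091 ] 0.08725868579106144 0.08758004202462712
top 3928 [-0.0002  0.0005  0.0877] 0.08677116527194251 0.0867804912656876
[-0.10444878  0.03120034 -0.27463488]
```

View pics/l_top.png

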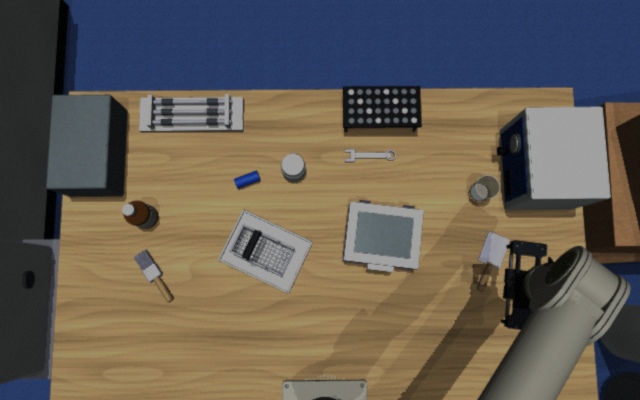

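The lid is shut and level at (383,237), the empty basket is upright in its tray at (265,250), and the bystanders are in their places. Handing in.

```bash
python3 -c "
from bench import r
print(r.close_job())"
```

```text
the job is handed in; nothing more can be done
None
```

The job is handed in at about 24 s. All three cylinders went into the drying box, the empty basket is back in its tray, and the lid is shut. The hand-in gave no verdict, so this rests on my own checks.

**What I did:** Moves could only shift and spin, so I pinched the grip bar at its two ends, closing along the basket's y instead of across its thickness. The basket could then pivot in the jaws. Pressing its heel on the box's +y rim tipped it to roughly 30–35°, and the cylinders rolled out. I stood the basket back in the tray, rolling it upright off its nose with a light grip. Then I swung the lid over with closed fingers and pressed it down.

**Last checks:**
- **Cylinders:** I saw all three in the box before the lid closed. Two were stacked against one end, with their top at 67 mm, below the rim.
- **Basket:** The bar top (0.134 m) and rim (0.067 m) were at their starting heights, so it stands flat. It is about 16 mm from the tray's centre.
- **Lid:** The plane fitted from the top camera is level to under 0.001 rad along the box's x, at 87 mm. The scene camera agrees along x but shows a 0.045 sideways slope in its narrow strip. I took that as an artefact, since the hinge cannot tilt that way.
- **Bystanders and robot:** In the last picture the bystanders look unmoved, though I did not measure them again. The arm was clear, with about 0 N on the tool.

**Off plan:**
- The tool force briefly reached about 44 N while tipping, with the basket's nose or a cylinder against the box floor, and I backed off. It was about 34 N when pressing the lid shut. Both loads went through the fingers or the held basket.
- The finger opening read 85 mm on the bar, not the 79 mm listed. It dropped to 79 mm as the basket was set down, so the grip may have shifted there.

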